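# Snap the mower's air filter cover shut

## Robot

A 7-joint arm with a two-finger parallel gripper is mounted at the origin on the work surface. World frame = base frame: x ahead of the robot, y to its left, z up, the work surface at z = 0. Lengths are in mm, angles in rad, forces in N, time in s.
With the tool pointing down it reaches from about 400 to 875 mm from the base axis. Payload 4.4 kg.
Tool frame: the origin (TCP) lies on the centre line of the jaws, within the pads' length; the fingertips stand 25 mm ahead of it and the grasp point (between the pads) lies 6 mm ahead of it (ctrl.finger_overhang is the distance from the TCP to the fingertips, in mm); z points along the fingers, y is the line along which they close (so a half turn about z gives the same grasp; the last joint's range is limited). The gripper opens to 85 mm and grips with 20 to 120 N. Pads are 22 mm wide; open, the fingers measure 114 mm over their backs; the gripper's body (76 mm by 85 mm) begins 54 mm behind the grasp point. The pads swing forward as they close: fully open they stand 13 mm farther back than shut.
Start: joints at [-1.3, 0.628, 0.038, 1.517, -0.027, 0.996, -0.02], TCP at [214.781, 613.504, 230.413] pointing down, gripper open.
Joint ranges: [-3.06, 3.06], [-0.37, 2.12], [-1.25, 1.32], [0.18, 2.47], [-1.1, 4.24], [0.23, 1.98], [-2.94, 2.94]. Speed limits (rad/s): [2.57, 2.57, 3.14, 3.14, 3.14, 3.14, 3.14].

## Interface

Orientations are given as [roll, pitch, yaw] about the fixed x, y, z axes, in that order (R = Rz(yaw) Ry(pitch) Rx(roll)).
In Python, from cell import ctrl gives the robot as it stands. The module is installed in compiled form; this text tells all that it offers.
- The arm moves only by the tool play_rows, never from a script. Its argument "targets" is a list of rows, each a list of 5 numbers: the closure, from 0 (fully open) to 1 (shut), then the shift along the tool's x, y, z in cm, then the turn about the tool's z in degrees. In form: [[gripper, dx, dy, dz, spin], ...]. A call has 1 to 10 rows; each row is the pose to reach, as a shift and turn from the pose commanded when the call began, along the tool's axes at that moment; what a row does not reach only later rows make up. A row lasts 1/10 s, in which the tool goes at most 50 mm and 8.59 degrees, less where a joint would pass 70% of its speed; a pose out of reach is approached as far as the arm can. A call with a gripper value outside its range is refused whole. The fingers move at their own pace and stop on an object; the grip force is fixed at half the most. Time passes only in rows, so rows that repeat a pose let the fingers close. It gives the time, the measured TCP pose, the force, the opening and the grip force at its end, in the units of the state.
- ctrl.read_state(): the state, without advancing time (a new reading comes with each control period).
- ctrl.get_image(name): name is "scene" or "side" or "wrist"; returns (picture, depth): 420x560x3 uint8, red, green, blue; 420x560 float32, mm along the optical axis (not along the pixel's ray), 0 where there is no reading.
- ctrl.calibration(name): a dict with "vfov" (degrees; the focal length in pixels is half the picture's height over the tangent of half this angle, whatever the lens; pixels are square), "cx", "cy" (the principal point, pixels), "k1" (the pictures are not rectified: a ray, as slopes to the right and down, at radius r is drawn at 1 + k1 r^2 times it, then the intrinsics apply), "extrinsics" (4x4, takes a point from camera to world coordinates); the wrist camera has in their place "mount" (4x4, takes a point from camera to tool coordinates, whose origin is the TCP and whose axes are the flange's). Camera axes: x right, y down, z forward; pixel columns grow to the right and rows downward; lengths in mm; the calibration is good to about 2 mm. A picture is of the moment at which its call begins: read the wrist's pose just before it. calibration takes no time and is no camera call.
- ctrl.finish_job(): hands the job in; it is judged then, once.
Trained networks look in the newest picture that a camera, given by its name, has taken for a name from the list of things; names that differ only in an ending like _2 or _b are one class to them, and where a whole thing is asked for, a point or a joint stands for the part that bears it (a point fixed in the world has none). Each returns a list of dicts, best first, with "confidence" (0 to 1); they miss things now and then, are a little off and sometimes report something else, mostly with a low value. They report only what shows in the picture. A call takes as long as a camera call. They do not tell look-alikes from the thing itself.
- ctrl.search_frame(camera, name): "bbox" ([left, top, right, bottom] in pixels, round what is visible of it).
- ctrl.trace(camera, name): "pixels" (420x560 bool, what is visible of it) and "bbox" ([left, top, right, bottom] in pixels, round what is visible of it).
The state is a dict: "clock": time; "qpos": joint angles; "qd": joint speeds; "tau": joint torques, N m; "eef_pos": TCP position; "tool_rot": TCP orientation; "force": force on the tool from outside, world axes, zero at the start; "torque": the same for the moment, N m; "width": finger opening in mm; "gripper_force": force on a finger pad.
Only numpy, scipy, OpenCV 4.12 (cv2) and the standard library are available. Lean on these libraries where they do the work, as an engineer would, in place of code of your own. Each camera call takes 0.05 s, during which the arm holds its last target. There are 200 camera calls.

## Task

Close the mower's air filter box on the shed bench: lift its loose cover, set it squarely over the box and press it straight down until both clip arms have snapped under the rim and the cover is fully home, then let go. Press no harder than about 25 N, for the box stands on soft rubber mounts that give way and must not be driven hard down; keep the cover level and leave the paint tin, the jar and the wrench where they are.

Things in the scene. Friction and masses are not known exactly. Their poses are not given: they have to be found in the camera images.
- cover: Loose grey plastic cover, 140 g, standing on its skirt. Origin: centre of the skirt's lower edge; z up, x along its length. Flange plate 114 x 80 x 6 mm, top at z = 40 mm. The skirt, 94 x 62 mm outside, fits the box's mouth with 1.2 mm to spare a side; its lowest 14 mm lean inward by 3 mm so that it finds the mouth. It fits either way round (half turn).
- cover_seat (a point): Centre of the underside of the cover's flange plate, 34 mm above the cover's origin; axes as the cover. Fully home, this face lies on the box's rim. A black clip arm, 26 mm wide, hangs at each end of the cover, about 60 mm from the middle along x; its hook is 5 mm below this face, its foot 19 mm below. The hooks' ramps meet the rim when this point is about 14 mm above the rim.
- cover_grip (a point): Middle of the cover's upright grip rib, 54 mm above the cover's origin; axes as the cover. The rib is 60 mm long (x), 14 mm thick (y) and 28 mm high, from 14 mm below to 14 mm above this point, on the middle of the plate: pinch it across y from above.
- box_rim (a point): Centre of the mouth of the open black plastic filter box, level with its rim's top face, about 92 mm above the bench; x along the box's length, z up. Box 104 x 72 mm outside, walls 4 mm (mouth 96 x 64 mm), outward rim 112 x 80 mm, 3 mm deep. Black pipe stub on the +y side; steel foot plate 150 x 120 mm beneath. The filter element (white pleats) lies inside, 40 mm below the rim.
- box (a joint): How far the box has sunk on its rubber mounts, m: 0 = at rest. It gives straight down like a spring while it is pressed, by up to 21 mm, and it comes back. How far it sinks before the clips snap differs from time to time; past 17.5 mm (about 29 N) it is pressed too hard.
- clip_a (a joint): Clip arm at the cover's +x end, rad: 0 = upright (at rest, or snapped under the rim); the rim pushes it out to about 0.2, and it springs back with a drop of the pressing force when it snaps. Both clips together take about 10 to 20 N of downward push.
- clip_b (a joint): The same at the cover's -x end.
- tin: Bystander: paint tin, 84 mm across, 100 mm high. Origin at its base's centre.
- jar: Bystander: glass jar with a brass cap, 66 mm across, 85 mm high. Origin at its base's centre.
- wrench: Bystander: steel wrench 170 mm long, lying flat. Origin near its middle, on the bench.
Things that resemble listed ones, but are neither listed nor needed, are in the scene too. Leave any blue, green or yellow look-alike of the part that bears box_rim alone.

How it is judged (in metres and radians):
On the way:
1. the cover is over the box, level and square, with its skirt in the mouth and its clips not yet snapped (horizontal distance between cover and box_rim below 0.004 m and angle between the x axis of cover and the x axis of box_rim, either way round below 0.08 rad and z of cover in the frame of box_rim between -0.029 and -0.006 m), for 0.05 s.
At the end, for the whole second after the job is handed in: The cover lies on the box with its seat within about 1.8 mm of the rim, level (0.04 rad) and square to it (0.06 rad, 4 mm), both clip arms back upright (within 0.06 rad) under the rim, released and at rest (z of cover in the frame of box_rim below -0.0322 m and horizontal distance between cover and box_rim below 0.004 m and angle between the x axis of cover and the x axis of box_rim, either way round below 0.06 rad and angle between the z axis of cover and the z axis of box_rim, either way round below 0.04 rad and value of joint each of clip_a, clip_b below 0.06 rad and linear speed of cover below 0.02 m/s); the robot touches nothing.
It fails at once if the box is driven hard down on its mounts (sunk more than 17.5 mm, about 29 N) (value of joint box above 0.0175 m).
It fails at once if the cover is tipped by more than 0.4 rad (angle between cover's own z axis and vertical above 0.4 rad).
It fails at once if the paint tin, the jar or the wrench is moved by more than 20 mm (distance of any of tin, jar, wrench from where it was at the start of the episode above 0.02 m).
It also fails if it takes over 42 s, if anything falls off the work surface, if the arm or the gripper's body presses on something with over 40 N, if the wrist force passes 120 N, or if a joint passes its speed limit or range.

## Working session

There is one attempt and no reset: what is moved stays moved. The work goes in short steps, Python scripts to look and compute and a tool call to move; the robot and the scene stay as the last step left them, time stands still between calls to the robot, and variables do not carry over. Pictures are saved under pics/ and viewed, at most 10 in all, crops included, and the job is handed in when it is done.

Besides the shell and the picture viewer there is one more tool, called after "Request:" as name(argument=value, ...) on one line, values as JSON. play_rows: Moves the arm, as the interface text tells. Its arguments: {"type":"object","properties":{"targets":{"type":"array"}},"required":["targets"]}

```bash
mkdir -p pics
cat > h.py <<'E'
import numpy as np, cv2
from scipy.spatial.transform import Rotation as R
from cell import ctrl
def T_tool():
    s=ctrl.read_state(); T=np.eye(4); T[:3,:3]=R.from_euler('xyz',s['tool_rot']).as_matrix(); T[:3,3]=s['eef_pos']; return T
def grab(n):
    T=T_tool(); im,d=ctrl.get_image(n); c=ctrl.calibration(n)
    E=np.array(c['extrinsics']) if n!='wrist' else T@np.array(c['mount'])
    return im,d,c,E
def cloud(d,c,E):
    h,w=d.shape; f=h/2/np.tan(np.radians(c['vfov'])/2)
    v,u=np.mgrid[:h,:w].astype(float); x=(u-c['cx'])/f; y=(v-c['cy'])/f
    xu,yu=x.copy(),y.copy()
    for _ in range(8):
        k=1+c['k1']*(xu**2+yu**2); xu,yu=x/k,y/k
    P=np.stack([xu*d,yu*d,d,np.ones_like(d)],-1)@E.T
    P=P[...,:3]; P[d<=0]=np.nan; return P
def save(im,n): cv2.imwrite('pics/'+n,im[...,::-1])
E
python3 - <<'E'
from h import *
print(ctrl.read_state())
ims=[]
for n in('scene','side'):
    im,d,c,E=grab(n); P=cloud(d,c,E); ims.append(im)
    print(n,c['k1'],c['vfov'],E.round(2).tolist())
    for t in('cover','box_rim','tin','jar','wrench'):
        for r in ctrl.trace(n,t)[:3]:
            m=r['pixels']; q=P[m]; q=q[~np.isnan(q[:,0])]
            if len(q): print(n,t,round(r['confidence'],2),np.array(r['bbox']).round(),np.median(q,0).round(),np.percentile(q,[2,98],axis=0).round().tolist())
save(ims[0],'scene.png'); save(ims[1],'side.png')
E
```

```text
{'clock': 0.0, 'qpos': array([-1.29980775,  0.62933377,  0.03841085,  1.51837993, -0.02701641,
        0.99628819, -0.01998278]), 'qd': array([-0.00193044,  0.00184092,  0.00056578, -0.00036515, -0.00163541,
       -0.00099833, -0.00046404]), 'tau': array([-1.88420408e-04, -5.63402617e+01,  1.22650132e+00, -1.93443650e+01,
        1.11748188e-02,  1.06459914e-02, -1.32197997e-05]), 'eef_pos': array([214.54066273, 612.90658756, 229.49270566]), 'tool_rot': array([-3.13970009e+00, -7.50598208e-06,  2.80483726e+00]), 'force': array([-0.48440016,  0.42957948, -0.4717319 ]), 'torque': array([-0.07581267, -0.03742166,  0.02307254]), 'gripper_force': 0.0, 'width': 85.38614533173595}
scene 0.06141927319786516 46.60991567939984 [[-0.06, 0.68, -0.73, 1309.28], [1.0, 0.04, -0.04, 161.21], [-0.0, -0.73, -0.68, 829.42], [0.0, 0.0, 0.0, 1.0]]
scene cover 0.67 [128. 221. 175. 269.] [ 584. -155.   39.] [[484.0, -210.0, -1.0], [631.0, -112.0, 67.0]]
scene box_rim 0.97 [133. 141. 187. 191.] [ 346. -186.   70.] [[273.0, -236.0, 37.0], [390.0, -127.0, 93.0]]
scene box_rim 0.96 [334. 117. 383. 160.] [216.
[... 820 characters left out ...]
cover 0.63 [380. 252. 444. 313.] [ 548. -171.   40.] [[509.0, -212.0, 0.0], [628.0, -111.0, 68.0]]
side box_rim 0.9 [260. 186. 315. 228.] [492. 129.  72.] [[436.0, 96.0, 36.0], [551.0, 196.0, 94.0]]
side box_rim 0.86 [273. 289. 358. 360.] [ 328. -199.   69.] [[269.0, -239.0, 37.0], [383.0, -142.0, 93.0]]
side box_rim 0.74 [175. 154. 226. 192.] [404. 371.  71.] [[348.0, 327.0, 0.0], [469.0, 557.0, 93.0]]
side tin 0.94 [394. 179. 435. 232.] [735.  10.  65.] [[717.0, -11.0, 3.0], [790.0, 60.0, 100.0]]
side jar 0.57 [253. 144. 282. 181.] [590. 391.  52.] [[570.0, 379.0, 5.0], [626.0, 426.0, 87.0]]
side wrench 0.97 [234. 266. 312. 306.] [368.  -2.   7.] [[299.0, -30.0, -0.0], [459.0, 22.0, 10.0]]
```

View pics/scene.png

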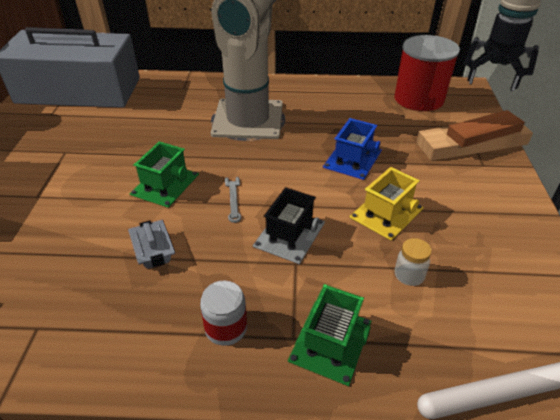

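View pics/side.png

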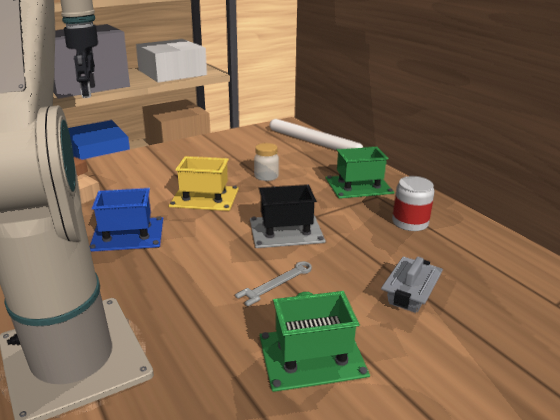

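The scene view shows the black target box at about px (290,218) and the grey cover at (152,243). The side view shows them at (288,210) and (412,283). The other boxes are coloured look-alikes.

```bash
cat >> h.py <<'E'
def rect(q):
    (c,s,a)=cv2.minAreaRect(q[:,:2].astype(np.float32)); 
    if s[0]<s[1]: a+=90; s=s[::-1]
    return np.round(c,1),np.round(s,1),round((a+90)%180-90,2),len(q)
def fits(P,cc,bb):
    for nm,(cx,cy),zs in(('plate',cc,(36,44)),('rib',cc,(58,74)),('rim',bb,(88,97))):
        if cx is None: continue
        q=P.reshape(-1,3); q=q[(np.hypot(q[:,0]-cx,q[:,1]-cy)<90)&(q[:,2]>zs[0])&(q[:,2]<zs[1])]
        if len(q)>5: print(nm,*rect(q),'z',np.median(q[:,2]).round(1))
E
python3 - <<'E'
from h import *
for n in('scene','side'):
    im,d,c,E=grab(n); P=cloud(d,c,E); print(n); fits(P,(573,-160),(497,148))
T=T_tool(); print(T.round(3)); print(np.array(ctrl.calibration('wrist')['mount']).round(3), ctrl.calibration('wrist')['vfov'])
E
```

```text
scene
plate [ 570.5 -161.4] [129.4  81. ] 26.37 1177 z 38.8
rib [ 572.3 -159.5] [60.2 13.6] 25.91 136 z 66.0
rim [497.7 146.3] [114.8  80. ] -23.11 448 z 91.5
side
plate [ 568.2 -161.3] [126.1  81.1] 26.7 1511 z 40.2
rib [ 567.4 -161.1] [59.8 13.3] 25.93 175 z 66.8
rim [495.3 147.9] [111.9  84.5] -23.15 445 z 92.3
[[-9.44000e-01  3.31000e-01 -0.00000e+00  2.14799e+02]
 [ 3.31000e-01  9.44000e-01  0.00000e+00  6.13526e+02]
 [ 0.00000e+00  0.00000e+00 -1.00000e+00  2.30468e+02]
 [ 0.00000e+00  0.00000e+00  0.00000e+00  1.00000e+00]]
[[  -0.      -0.944   -0.329   84.084]
 [   1.      -0.       0.      -1.18 ]
 [  -0.      -0.329    0.944 -143.445]
 [   0.       0.       0.       1.   ]] 58.84755315468108
```

Request:
play_rows(targets=[[0,-29.5,-30.7,0,-23],[0,-29.5,-30.7,0,-23],[0,-29.5,-30.7,0,-23],[0,-29.5,-30.7,0,-23],[0,-29.5,-30.7,0,-23],[0,-29.5,-30.7,0,-23],[0,-29.5,-30.7,0,-23],[0,-29.5,-30.7,0,-23],[0,-29.5,-30.7,0,-23],[0,-29.5,-30.7,0,-23]])

```text
clock: 1.7
eef_pos: [393.6, 221.9, 230.7]
tool_rot: [-3.14, 0.001, -3.085]
force: [-0.5, 1.5, -0.1]
width: 85.2
gripper_force: 0.0
```

```bash
cat >> h.py <<'E'
def delta(xyz,yaw):
    s=ctrl.read_state(); T=T_tool(); y=np.degrees(s['tool_rot'][2])
    print('t',s['clock'],'pos',T[:3,3].round(1),'yaw',round(y,2),'rot',np.round(s['tool_rot'],3),'F',s['force'].round(1),'w',round(s['width'],1))
    dw=(y-yaw+180)%360-180
    print('cm',(T[:3,:3].T@(np.array(xyz)-T[:3,3])/10).round(2),'spin',round(dw,2),'q',s['qpos'].round(2))
E
python3 -c "
from h import *
delta((569.5,-161.2,200),206.1)"
```

```text
t 1.7 pos [393.6 221.9 230.7] yaw -176.75 rot [-3.140e+00  1.000e-03 -3.085e+00] F [-0.5  1.5 -0.1] w 85.2
cm [-15.39 -39.24   3.15] spin -22.85 q [-0.54  0.35 -0.04  2.04  0.03  0.75  1.02]
```

Request:
play_rows(targets=[[0,-15.4,-39.2,3.1,-22.9],[0,-15.4,-39.2,3.1,-22.9],[0,-15.4,-39.2,3.1,-22.9],[0,-15.4,-39.2,3.1,-22.9],[0,-15.4,-39.2,3.1,-22.9],[0,-15.4,-39.2,3.1,-22.9],[0,-15.4,-39.2,3.1,-22.9],[0,-15.4,-39.2,3.1,-22.9],[0,-15.4,-39.2,3.1,-22.9],[0,-15.4,-39.2,3.1,-22.9]])

```text
clock: 2.7
eef_pos: [572.1, -160.3, 198.8]
tool_rot: [-3.138, -0.0, -2.684]
force: [-0.6, -0.3, -0.9]
width: 85.2
gripper_force: 0.0
```

```bash
python3 -c "
from h import *
im,d,c,E=grab('wrist');P=cloud(d,c,E);save(im,'w1.png')
fits(P,(569.5,-161.2),(None,None))
delta((569.5,-161.2,68),206.1)"
```

```text
plate [ 570.3 -162.4] [124.   80.2] 26.42 11338 z 40.3
rib [ 570.  -162.5] [59.9 13.7] 25.82 1343 z 67.9
t 2.75 pos [ 571.3 -156.7  198.8] yaw -153.59 rot [-3.141 -0.    -2.681] F [-0.7  1.7 -0.4] w 85.4
cm [ 0.36 -0.32 13.08] spin 0.31 q [ 0.28  0.58 -0.1   1.72  0.07  0.85  2.19]
```

View pics/w1.png

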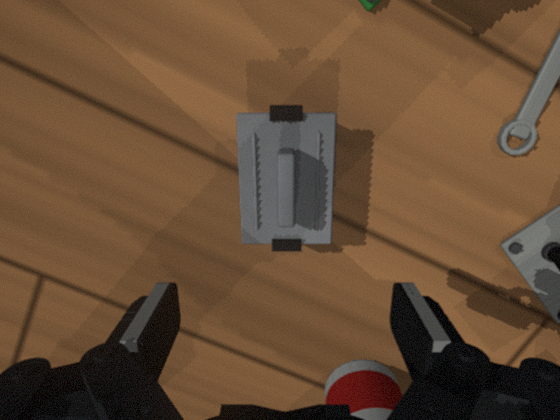

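The wrist view shows the cover square and centred between the fingers: rib at px (286,188), plate from (238,112) to (335,243). Lowering partway to settle, then re-measuring.

Request:
play_rows(targets=[[0,0,0,5,0],[0,0,0,7,0],[0,0,0,7,0],[0,0,0,7,0]])

```text
clock: 3.15
eef_pos: [571.2, -153.1, 129.9]
tool_rot: [3.141, 0.001, -2.675]
force: [0.1, -0.3, 0.7]
width: 85.5
gripper_force: 0.0
```

```bash
python3 -c "
from h import *
for i in range(2):
  im,d,c,E=grab('wrist');P=cloud(d,c,E)
  fits(P,(569.5,-161.2),(None,None))
  delta((570,-162,68),206)"
```

```text
plate [ 570.2 -162.3] [124.2  80.2] 26.29 17806 z 40.3
rib [ 569.9 -162.4] [59.9 14. ] 26.44 2223 z 67.9
t 3.2 pos [ 571.9 -153.7  130.8] yaw -153.3 rot [-3.141e+00  2.000e-03 -2.676e+00] F [0.1 0.5 0.3] w 85.4
cm [ 0.55 -0.65  6.27] spin 0.7 q [ 0.27  0.67 -0.09  1.78  0.08  0.7   2.17]
plate [ 570.4 -162.3] [124.6  80.2] 26.37 17711 z 40.3
rib [ 569.5 -162.7] [59.3 13.8] 26.77 2231 z 67.9
t 3.25 pos [ 572.1 -154.2  131.1] yaw -153.33 rot [-3.140e+00  3.000e-03 -2.676e+00] F [ 0.6 -0.6  0.6] w 85.6
cm [ 0.56 -0.59  6.31] spin 0.67 q [ 0.27  0.67 -0.09  1.78  0.08  0.7   2.17]
```

Request:
play_rows(targets=[[0,0.57,-0.63,2,0.4],[0,0.57,-0.63,4,0.4],[0,0.57,-0.63,6,0.4],[0,0.57,-0.63,6.2,0.4],[0,0.57,-0.63,6.2,0.4]])

```text
clock: 3.75
eef_pos: [569.1, -163.1, 68.4]
tool_rot: [-3.141, 0.001, -2.684]
force: [0.7, -0.4, 0.8]
width: 85.5
gripper_force: 0.0
```

```bash
python3 -c "
from h import *
print(ctrl.finger_overhang)
delta((570,-162.4,68.5),206.3)"
```

```text
25.0
t 3.75 pos [ 569.1 -163.1   68.4] yaw -153.78 rot [-3.141e+00  1.000e-03 -2.684e+00] F [ 0.7 -0.4  0.8] w 85.5
cm [-0.11  0.02 -0.01] spin -0.08 q [ 0.28  0.76 -0.08  1.81  0.1   0.57  2.17]
```

Well aligned; closing.

Request:
play_rows(targets=[[0.4,0,0,0,0],[0.7,0,0,0,0],[1,0,0,0,0],[1,0,0,0,0],[1,0,0,0,0],[1,0,0,0,0],[1,0,0,0,0],[1,0,0,0,0]])

```text
clock: 4.55
eef_pos: [567.7, -161.1, 68.5]
tool_rot: [3.139, -0.001, -2.683]
force: [-4.0, 3.6, 11.6]
width: -0.2
gripper_force: 5.8
```

Request:
play_rows(targets=[[1,0,0,-2,0],[1,0,0,-5,0],[1,0,0,-9,0],[1,0,0,-13,0],[1,0,0,-14,0],[1,0,0,-14,0]])

```text
clock: 5.15
eef_pos: [569.6, -163.5, 209.3]
tool_rot: [-3.139, 0.003, -2.684]
force: [0.5, 0.7, -0.6]
width: 0.0
gripper_force: 0.0
```

```bash
python3 -c "
from h import *
im,d,c,E=grab('wrist');P=cloud(d,c,E);save(im,'w2.png')
delta((430,147,210),156.9)
s=ctrl.read_state();print(s['gripper_force'])
T=T_tool()
q=((P-T[:3,3])@T[:3,:3]).reshape(-1,3);q=q[~np.isnan(q[:,0])]
m=(abs(q[:,0])<75)&(abs(q[:,1])<50)&(q[:,2]>15)&(q[:,2]<45)
q=q[m];print(len(q),np.histogram(q[:,2],bins=range(15,46,3)))
p=q[(q[:,2]>24)&(q[:,2]<33)];print(rect(p));A=np.c_[p[:,:2],np.ones(len(p))];print(np.linalg.lstsq(A,p[:,2],rcond=None)[0].round(4))
"
```

```text
t 5.2 pos [ 568.3 -163.2  207.4] yaw -153.8 rot [-3.141  0.    -2.684] F [ 0.3 -1.3 -0.5] w -0.4
cm [-1.28 33.94 -0.27] spin 49.3 q [ 0.29  0.57 -0.1   1.71  0.07  0.86  2.2 ]
0.0
0 (array([0, 0, 0, 0, 0, 0, 0, 0, 0, 0]), array([15, 18, 21, 24, 27, 30, 33, 36, 39, 42, 45]))
(array([0., 0.]), array([0., 0.]), 0.0, 0)
[0. 0. 0.]
```

View pics/w2.png

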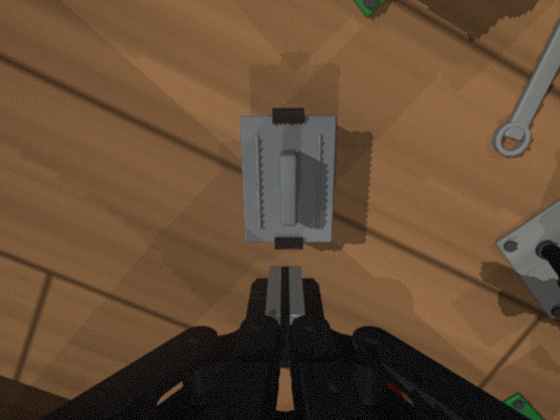

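The fingers shut fully without the rib, which sits unmoved at px (288,188), with the tips at (285,268). I'll measure where the fingertips really are.

```bash
python3 -c "
from h import *
im,d,c,E=grab('wrist');P=cloud(d,c,E)
fits(P,(569.5,-161.2),(None,None))
T=T_tool()
Q=(P-T[:3,3])@T[:3,:3]
for v in range(255,345,6): print(v,[ (Q[v,u].round(0).tolist()) for u in (277,285,294)])
"
python3 -c "
from h import *
ims=[]
for n in('scene','side'):
  im,d,c,E=grab(n);P=cloud(d,c,E);fits(P,(569.5,-161.2),(None,None))
  T=T_tool(); q=P.reshape(-1,3);q=q[(np.hypot(q[:,0]-T[0,3],q[:,1]-T[1,3])<40)&(q[:,2]>100)]
  print(n,len(q),T[:3,3].round(1),np.percentile(q[:,2],[0,1,3,10]) if len(q) else '')
  b=q[q[:,2]<q[:,2].min()+12]; print(b.mean(0))
"
```

```text
plate [ 570.1 -162.2] [124.1  80. ] 26.5 10629 z 40.3
rib [ 569.8 -162.5] [59.5 13.7] 26.53 1277 z 67.9
255 [[-90.0, -10.0, 206.0], [-90.0, -2.0, 206.0], [nan, nan, nan]]
261 [[-97.0, -10.0, 206.0], [-96.0, -2.0, 205.0], [-96.0, 7.0, 205.0]]
267 [[11.0, -5.0, -7.0], [11.0, -2.0, -7.0], [10.0, 2.0, -6.0]]
273 [[11.0, -5.0, -12.0], [11.0, -2.0, -12.0], [11.0, 2.0, -11.0]]
279 [[10.0, -5.0, -16.0], [11.0, -2.0, -16.0], [11.0, 2.0, -17.0]]
285 [[11.0, -5.0, -21.0], [11.0, -2.0, -21.0], [10.0, 2.0, -20.0]]
291 [[10.0, -5.0, -25.0], [11.0, -2.0, -26.0], [11.0, 2.0, -25.0]]
297 [[10.0, -5.0, -28.0], [10.0, -2.0, -29.0], [10.0, 2.0, -29.0]]
303 [[11.0, -4.0, -33.0], [11.0, -2.0, -34.0], [10.0, 1.0, -33.0]]
309 [[11.0, -4.0, -37.0], [11.0, -2.0, -36.0], [11.0, 1.0, -37.0]]
315 [[11.0, -4.0, -40.0], [11.0, -2.0, -40.0], [11.0, 1.0, -40.0]]
321 [[8.0, -4.0, -39.0], [8.0, -2.0, -39.0], [12.0, 1.0, -44.0]]
327 [[12.0, -4.0, -48.0], [5.0, -2.0, -39.0], [12.0, 1.0, -48.0]]
333 [[11.0, -4.0, -50.0], [4.0, -2.0, -40.0], [12.0, 1.0, -51.0]]
339 [[10.0, -4.0, -50.0], [1.0, -2.0, -39.0], [12.0, 1.0, -53.0]]
plate [ 571.1 -160.5] [127.4  81.4] 26.6 1175 z 38.8
rib [ 572.3 -159.4] [59.9 13.5] 26.15 136 z 65.7
scene 6223 [ 567.2 -162.9  205.7] [207.787234   221.94299633 241.71838489 271.95373455]
[ 575.98763844 -159.09623282  215.5775796 ]
plate [ 568.8 -160.3] [128.1  80.7] 26.91 1511 z 40.3
rib [ 567.1 -160.9] [58.2 13.1] 25.65 179 z 66.7
side 9063 [ 567.2 -162.9  205.5] [207.67322824 220.99449011 238.27259772 268.89187307]
[ 559.21898616 -166.49522049  214.82784755]
```

Both outside cameras and the wrist depth put the shut fingertips level with the reported TCP (about 207 against 206), not 25 mm ahead. The 12 N contact at TCP 68.5 on the rib top (68) confirms it. I must go about 24 mm lower.

Request:
play_rows(targets=[[0,0,0,0,0],[0,0,0,0,0],[0,0,0,4,0],[0,0,0,8,0],[0,0,0,12,0],[0,0,0,13,0],[0,0,0,13,0],[0,0,0,13,0]])

```text
clock: 6.15
eef_pos: [569.7, -163.4, 78.7]
tool_rot: [-3.14, 0.002, -2.684]
force: [0.3, -0.1, 0.3]
width: 85.5
gripper_force: 0.0
```

```bash
python3 -c "
from h import *
delta((570,-162.3,45),206.3)
im,d,c,E=grab('wrist')
delta((570,-162.3,45),206.3)"
```

```text
t 6.15 pos [ 569.7 -163.4   78.7] yaw -153.8 rot [-3.140e+00  2.000e-03 -2.684e+00] F [ 0.3 -0.1  0.3] w 85.5
cm [-0.07  0.09  3.37] spin -0.1 q [ 0.28  0.75 -0.08  1.81  0.1   0.59  2.17]
t 6.2 pos [ 570.  -163.5   79.2] yaw -153.8 rot [-3.139e+00  3.000e-03 -2.684e+00] F [ 0.6  0.7 -0.5] w 85.5
cm [-0.04  0.12  3.42] spin -0.1 q [ 0.28  0.74 -0.08  1.81  0.1   0.59  2.17]
```

Request:
play_rows(targets=[[0,-0.05,0.1,2,0],[0,-0.05,0.1,3.3,0],[0,-0.05,0.1,3.3,0],[0.4,-0.05,0.1,3.3,0],[0.8,-0.05,0.1,3.3,0],[1,-0.05,0.1,3.3,0],[1,-0.05,0.1,3.3,0],[1,-0.05,0.1,3.3,0],[1,-0.05,0.1,3.3,0],[1,-0.05,0.1,3.3,0]])

```text
clock: 7.2
eef_pos: [568.7, -162.1, 44.7]
tool_rot: [-3.141, 0.0, -2.684]
force: [-0.4, -0.4, 3.4]
width: 12.9
gripper_force: 60.0
```

Request:
play_rows(targets=[[1,0,0,-1.5,0],[1,0,0,-4,0],[1,0,0,-8,0],[1,0,0,-12,0],[1,0,0,-14.5,0],[1,0,0,-14.5,0],[1,0,0,-14.5,0]])

```text
clock: 7.9
eef_pos: [568.2, -162.0, 190.0]
tool_rot: [-3.141, 0.0, -2.684]
force: [0.0, 0.3, -1.9]
width: 12.9
gripper_force: 59.5
```

```bash
cat >> h.py <<'E'
def held():
    im,d,c,E=grab('wrist');P=cloud(d,c,E);T=T_tool()
    Q=((P-T[:3,3])@T[:3,:3]).reshape(-1,3);q=Q[~np.isnan(Q[:,0])]
    q=q[(abs(q[:,0])<90)&(abs(q[:,1])<60)]
    p=q[(q[:,2]>-1)&(q[:,2]<12)&(abs(q[:,1])>12)]; A=np.c_[p[:,:2],np.ones(len(p))]
    if len(p)>9: print('held',rect(p),p.min(0),p.max(0),np.linalg.lstsq(A,p[:,2],rcond=None)[0].round(4))
    return im,P,E
E
python3 -c "
from h import *
im,P,E=held(); save(im,'w3.png')
delta((496.5,147,190),156.9)"
```

```text
held (array([-1.8, -1.9]), array([124.7,  80.4]), 0.06, 19250) [-64.18165002 -42.04413884  -0.93948744] [60.55658839 38.39636976 11.46048181] [ 9.0000e-03 -2.0000e-04  3.1005e+00]
t 7.95 pos [ 567.6 -161.9  188.9] yaw -153.79 rot [ 3.141e+00 -1.000e-03 -2.684e+00] F [ 0.5  0.8 -1.3] w 12.8
cm [-7.26 30.85 -0.09] spin 49.31 q [ 0.29  0.59 -0.1   1.73  0.07  0.82  2.19]
```

View pics/w3.png

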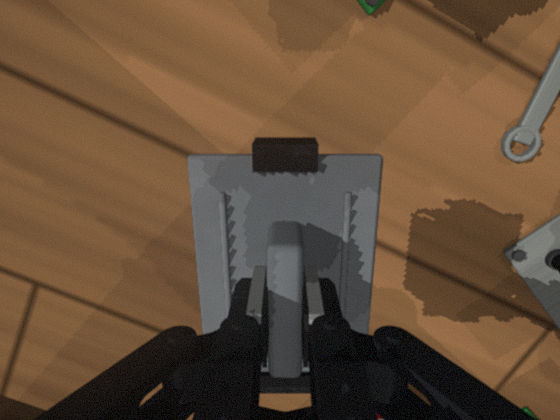

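The wrist view shows the rib held between the fingers (px 268–303) with the plate level and square to the tool. Next I move beside the box so that the wrist camera sees the rim and cover together.

```bash
python3 -c "
from h import *
delta((479,29.4,190),156.9)"
```

```text
t 7.95 pos [ 567.6 -161.9  188.9] yaw -153.79 rot [ 3.141e+00 -1.000e-03 -2.684e+00] F [ 0.5  0.8 -1.3] w 12.8
cm [-0.5  21.07 -0.09] spin 49.31 q [ 0.29  0.59 -0.1   1.73  0.07  0.82  2.19]
```

Request:
play_rows(targets=[[1,0,2.6,0,6],[1,-0.1,5.2,0,12],[1,-0.2,8,0,19],[1,-0.3,11,0,26],[1,-0.3,14,0,33],[1,-0.4,17,0,40],[1,-0.5,20,0,46],[1,-0.5,21.1,0,49.3],[1,-0.5,21.1,0,49.3],[1,-0.5,21.1,0,49.3]])

```text
clock: 8.95
eef_pos: [479.4, 29.0, 188.6]
tool_rot: [-3.14, -0.001, 2.74]
force: [0.1, -0.4, -1.2]
width: 12.9
gripper_force: 59.4
```

```bash
cat > look.py <<'E'
from h import *
im,P,E=held(); save(im,'w4.png')
T=T_tool(); Q=((P-T[:3,3])@T[:3,:3]).reshape(-1,3); W=P.reshape(-1,3)
m=(np.hypot(W[:,0]-496.5,W[:,1]-147)<85)&(W[:,2]>86)&(W[:,2]<97)
print('rim tool',rect(Q[m]),Q[m].min(0),Q[m].max(0),np.median(Q[m][:,2]),'world',rect(W[m]))
delta((496.5,147,190),156.9)
E
python3 look.py
```

```text
held (array([-1.9, -0.9]), array([124.6,  80.5]), -0.23, 19169) [-64.22974673 -41.14510048  -0.25211788] [60.40024747 39.33834182 10.85482269] [ 6.4000e-03 -2.2000e-03  4.3628e+00]
rim tool (array([ 29.5, 114.8]), array([112.5,  81.3]), 0.39, 7619) [-26.91121181  74.03706777  94.12506427] [ 85.9424437  155.58126649 102.6123749 ] 96.77435017943566 world (array([497.5, 145.6]), array([112.5,  81.3]), -23.48, 7619)
t 9.0 pos [479.8  28.4 188.8] yaw 156.92 rot [-3.140e+00 -1.000e-03  2.739e+00] F [ 0.4  0.1 -1. ] w 12.8
cm [ 3.11 11.56 -0.13] spin 0.02 q [-0.23  0.45  0.15  2.03 -0.11  0.67  1.16]
```

View pics/w4.png

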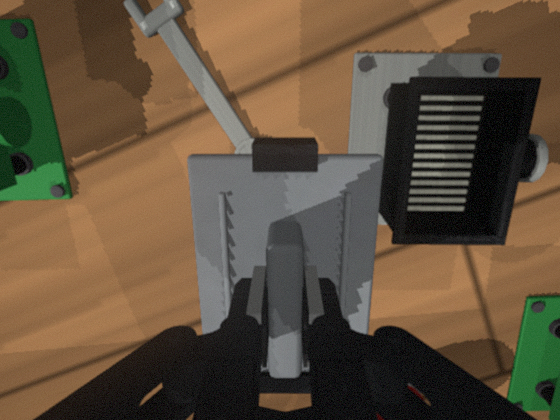

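The black box's mouth shows at px (463,160) with white pleats inside, and the cover is beside it. In the same picture the rim centre is (31.4, 115.7) mm from the cover centre and turned by about 0.4°. Moving over.

Request:
play_rows(targets=[[1,0.9,3.3,0,0.4],[1,2.0,7.3,0,0.4],[1,3.0,11,0,0.4],[1,3.14,11.57,0,0.4],[1,3.14,11.57,0,0.4],[1,3.14,11.57,2,0.4],[1,3.14,11.57,3.8,0.4],[1,3.14,11.57,3.8,0.4],[1,3.14,11.57,3.8,0.4]])

```text
clock: 9.9
eef_pos: [496.5, 146.2, 151.4]
tool_rot: [-3.14, -0.0, 2.729]
force: [0.2, 0.5, -1.3]
width: 12.6
gripper_force: 59.4
```

```bash
cat > chk.py <<'E'
from h import *
s=ctrl.read_state()
ims=[]
for n in('scene','side'):
    im,d,c,E=grab(n);P=cloud(d,c,E);q=P.reshape(-1,3); q=q[(np.hypot(q[:,0]-497,q[:,1]-147)<85)]
    z0=s['eef_pos'][2]-4
    for lo,hi in((z0-5,z0+3),(88,95)):
        k=q[(q[:,2]>lo)&(q[:,2]<hi)]
        if len(k)>9: print(n,round(lo),*rect(k),np.median(k[:,2]).round(1))
    r=100; ims.append(cv2.resize(im[150:270,230:350] if n=='scene' else im[140:260,230:350],(400,400)))
save(np.hstack(ims),'c%d.png'%int(s['clock']*10))
delta((497,146.5,106),156.5); print(int(s['clock']*10))
E
python3 chk.py
```

```text
scene 142 [500.6 144.5] [122.5  80.4] -23.01 923 146.7
scene 88 [497.5 146.9] [115.2  79.6] -23.57 276 91.5
side 142 [495.9 145.1] [124.5  82.7] -25.16 740 148.1
side 88 [495.1 146.7] [113.9  81.5] -25.01 278 92.4
t 10.0 pos [497.1 147.2 152.2] yaw 156.41 rot [3.141e+00 1.000e-03 2.730e+00] F [ 0.9 -0.7 -1. ] w 13.1
cm [-0.02 -0.07  4.62] spin -0.09 q [-0.44  0.56  0.15  1.97 -0.13  0.63  0.95]
99
```

Request:
play_rows(targets=[[1,0.15,0.03,0.5,0],[1,0.15,0.03,1,0],[1,0.15,0.03,1.4,0],[1,0.15,0.03,1.7,0],[1,0.15,0.03,2.0,0],[1,0.15,0.03,2.3,0],[1,0.15,0.03,2.6,0],[1,0.15,0.03,2.6,0]])

```text
clock: 10.8
eef_pos: [494.8, 149.0, 124.9]
tool_rot: [-3.141, -0.001, 2.731]
force: [-0.3, -0.3, -1.0]
width: 12.8
gripper_force: 59.4
```

```bash
python3 chk.py
```

```text
scene 116 [498.9 147.1] [121.5  82.5] -22.07 891 120.0
scene 88 [498.3 146.9] [113.2  79.7] -23.51 259 91.7
side 116 [494.3 148.2] [124.7  83.5] -24.38 771 121.4
side 88 [488.6 132.1] [112.2  51.8] -25.27 289 92.5
t 10.9 pos [495.  149.1 125.3] yaw 156.5 rot [-3.141 -0.     2.731] F [-0.3 -0.6 -0.9] w 12.7
cm [-0.28 -0.16  1.93] spin 0.0 q [-0.44  0.6   0.13  1.99 -0.14  0.56  0.95]
108
```

Aligned, and the skirt is entering without contact force. Going on to just above the hooks.

Request:
play_rows(targets=[[1,0,0,0.2,0],[1,0,0,0.4,0],[1,0,0,0.6,0],[1,0,0,0.7,0],[1,0,0,0.7,0]])

```text
clock: 11.4
eef_pos: [495.4, 149.0, 118.3]
tool_rot: [3.141, 0.001, 2.731]
force: [1.3, -0.4, -2.2]
width: 12.8
gripper_force: 59.5
```

```bash
python3 chk.py
```

```text
scene 109 [500.1 146.8] [119.8  80.8] -23.14 880 113.6
scene 88 [501.1 144.8] [113.6  80.2] -22.91 224 91.7
side 109 [495.1 148.3] [125.   84.3] -22.59 777 114.6
side 88 [483.4 126. ] [118.8  36.6] -25.38 290 92.6
t 11.5 pos [495.4 149.  118.5] yaw 156.49 rot [3.141e+00 1.000e-03 2.731e+00] F [ 0.8 -0.9 -1. ] w 12.6
cm [-0.25 -0.16  1.25] spin -0.01 q [-0.43  0.61  0.13  1.99 -0.14  0.55  0.95]
114
```

```bash
ls -t pics | head -1
```

```text
c114.png
```

Request:
play_rows(targets=[[1,0,0,0.1,0],[1,0,0,0.2,0],[1,0,0,0.3,0],[1,0,0,0.4,0],[1,0,0,0.5,0],[1,0,0,0.5,0]])

```text
clock: 12.1
eef_pos: [495.4, 149.0, 113.4]
tool_rot: [3.141, 0.001, 2.731]
force: [1.5, -1.2, 1.0]
width: 13.1
gripper_force: 59.8
```

Request:
play_rows(targets=[[1,0,0,0.1,0],[1,0,0,0.2,0],[1,0,0,0.3,0],[1,0,0,0.3,0]])

```text
clock: 12.5
eef_pos: [495.1, 149.1, 110.4]
tool_rot: [3.141, 0.0, 2.731]
force: [1.6, -1.6, 3.0]
width: 12.5
gripper_force: 60.1
```

Request:
play_rows(targets=[[1,0,0,0.1,0],[1,0,0,0.2,0],[1,0,0,0.3,0],[1,0,0,0.3,0]])

```text
clock: 12.9
eef_pos: [495.1, 149.1, 107.5]
tool_rot: [3.141, 0.0, 2.731]
force: [0.3, -1.1, 5.7]
width: 12.6
gripper_force: 60.4
```

Request:
play_rows(targets=[[1,0,0,0.1,0],[1,0,0,0.2,0],[1,0,0,0.3,0],[1,0,0,0.3,0]])

```text
clock: 13.3
eef_pos: [495.1, 149.2, 104.7]
tool_rot: [3.141, 0.0, 2.731]
force: [0.2, -0.7, 7.4]
width: 12.7
gripper_force: 60.8
```

Request:
play_rows(targets=[[1,0,0,0.1,0],[1,0,0,0.2,0],[1,0,0,0.2,0]])

```text
clock: 13.6
eef_pos: [495.2, 149.1, 102.9]
tool_rot: [3.141, 0.0, 2.731]
force: [0.4, -2.4, 10.6]
width: 12.4
gripper_force: 61.0
```

Request:
play_rows(targets=[[1,0,0,0.1,0],[1,0,0,0.2,0],[1,0,0,0.2,0]])

```text
clock: 13.9
eef_pos: [495.2, 149.1, 101.1]
tool_rot: [3.141, 0.0, 2.731]
force: [0.5, -3.2, 12.2]
width: 12.7
gripper_force: 61.3
```

Request:
play_rows(targets=[[1,0,0,0.1,0],[1,0,0,0.2,0],[1,0,0,0.2,0]])

```text
clock: 14.2
eef_pos: [495.4, 149.1, 98.6]
tool_rot: [3.141, 0.001, 2.731]
force: [1.0, -2.1, 5.0]
width: 12.9
gripper_force: 60.5
```

```bash
python3 chk.py; python3 -c "
from h import *
im,P,E=held()"
```

```text
scene 90 [500.  146.6] [120.9  80.4] -23.37 875 93.8
scene 88 [500.  146.6] [120.9  80.4] -23.37 691 93.3
side 90 [494.2 148. ] [123.7  83.2] -23.62 772 94.8
side 88 [493.8 147.9] [123.   83.7] -23.62 485 93.9
t 14.3 pos [495.4 149.1  98.6] yaw 156.49 rot [3.141e+00 1.000e-03 2.731e+00] F [ 1.9 -2.1  5.2] w 12.9
cm [-0.25 -0.17 -0.74] spin -0.01 q [-0.43  0.64  0.12  2.01 -0.15  0.5   0.96]
142
held (array([-2. , -1.1]), array([123.9,  80.4]), -0.34, 19215) [-6.40545243e+01 -4.14776820e+01 -5.35952071e-02] [59.89526385 38.96221989 10.67399015] [7.2000e-03 4.0000e-04 4.1688e+00]
```

View pics/c142.png

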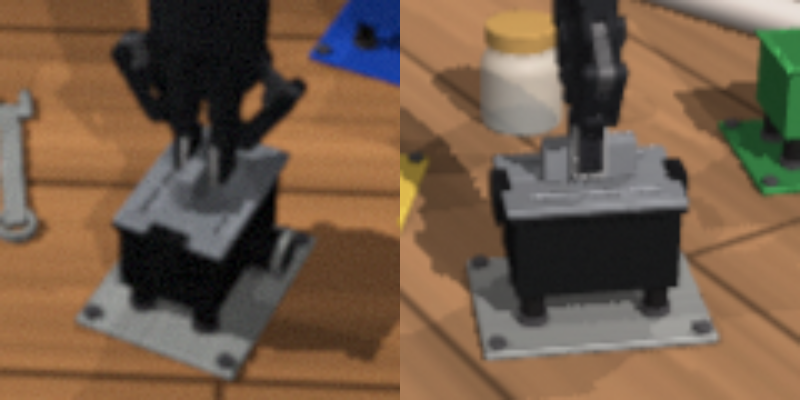

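Both pictures show the cover level and flush on the box, the clips at its ends. I'll push about 5 mm further to confirm a firm seat, then ease off.

Request:
play_rows(targets=[[1,0,0,0.1,0],[1,0,0,0.2,0],[1,0,0,0.3,0],[1,0,0,0.3,0]])

```text
clock: 14.75
eef_pos: [495.5, 149.1, 95.9]
tool_rot: [3.141, 0.001, 2.731]
force: [1.2, -1.8, 10.8]
width: 12.8
gripper_force: 60.9
```

Request:
play_rows(targets=[[1,0,0,0.1,0],[1,0,0,0.2,0],[1,0,0,0.3,0],[1,0,0,0.3,0]])

```text
clock: 15.15
eef_pos: [495.5, 149.1, 93.3]
tool_rot: [3.141, 0.001, 2.731]
force: [0.7, -2.0, 13.9]
width: 12.7
gripper_force: 61.7
```

Request:
play_rows(targets=[[1,0,0,-0.3,0],[1,0,0,-0.6,0],[1,0,0,-0.85,0],[1,0,0,-0.85,0],[1,0,0,-0.85,0]])

```text
clock: 15.65
eef_pos: [495.3, 149.2, 100.8]
tool_rot: [3.141, 0.0, 2.732]
force: [2.6, -1.9, 2.8]
width: 12.7
gripper_force: 59.9
```

Request:
play_rows(targets=[[0.6,0,0,0,0],[0.5,0,0,0,0],[0.5,0,0,0,0],[0.5,0,0,0,0],[0.5,0,0,-2,0],[0.5,0,0,-5,0],[0.5,0,0,-10,0],[0.5,0,0,-13,0],[0.5,0,0,-13,0],[0.5,0,0,-13,0]])

```text
clock: 16.65
eef_pos: [494.8, 149.3, 231.2]
tool_rot: [3.141, 0.0, 2.732]
force: [-0.3, 0.0, 0.7]
width: 43.1
gripper_force: 0.0
```

Run:
```python
from h import *
ims=[]
for n in('scene','side','wrist'):
    im,d,c,E=grab(n);P=cloud(d,c,E);q=P.reshape(-1,3);q=q[np.hypot(q[:,0]-497,q[:,1]-147)<85]
    k=q[(q[:,2]>95)&(q[:,2]<102)];A=np.c_[k[:,:2]-[497,147],np.ones(len(k))]
    print(n,*rect(k),np.linalg.lstsq(A,k[:,2],rcond=None)[0].round(4))
    if n=='side': ims.append(cv2.resize(im[160:250,240:330],(400,400)))
    if n=='wrist': ims.append(cv2.resize(im,(400,400)))
save(np.hstack(ims),'end.png'); delta((497,147,200),156.5)
```

```text
scene [496.5 148.4] [127.3  80.8] -24.2 1016 [-6.00000e-04 -8.00000e-04  9.78891e+01]
side [493.7 147.3] [124.2  85.4] -25.53 785 [6.6000e-03 1.1500e-02 9.8815e+01]
wrist [497.3 146.9] [124.3  80.1] -23.42 13132 [ 9.0000e-04 -6.0000e-04  9.8155e+01]
t 16.8 pos [493.9 148.9 229.5] yaw 156.51 rot [-3.140e+00 -2.000e-03  2.732e+00] F [ 1.   0.5 -0.3] w 42.7
cm [-0.36 -0.04  2.95] spin 0.01 q [-0.47  0.44  0.17  1.89 -0.1   0.82  0.92]
```

View pics/end.png

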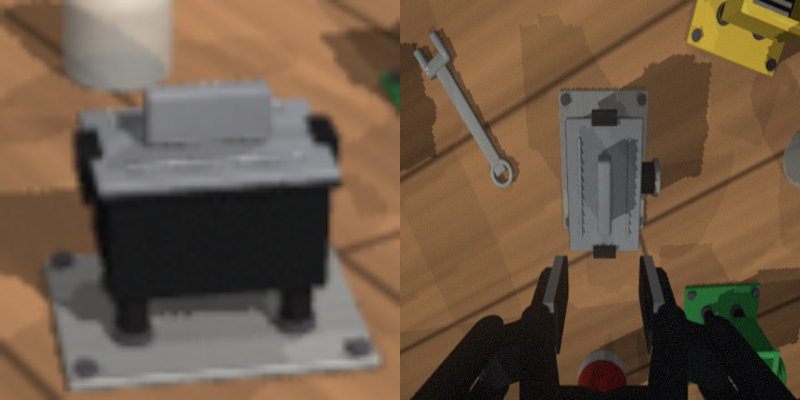

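The cover sits flush and level. Its plate top is at 98.1 mm (92 + 6), both clips are upright at its ends, and the gripper is clear. Handing in.

```bash
python3 -c "
from cell import ctrl
print(ctrl.finish_job())"
```

```text
the job is handed in; nothing more can be done
None
```

The cover is on the box, flush and level with both clips upright; the highest force read while pressing was about 14 N, the gripper is clear, and the job was handed in at about 17 s (no verdict was returned).

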